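# Clip a pen barrel into the press cradle

### The arm

A 6-joint arm with a two-finger parallel gripper is mounted at the origin on the work surface. World frame = base frame: x ahead of the robot, y to its left, z up, the work surface at z = 0. Lengths are in m, angles in rad, forces in N, time in s.
With the tool pointing down it reaches from about 0.375 to 0.925 m from the base axis. Payload 5.7 kg.
Tool frame: the origin (TCP) lies midway between the tips of the shut fingers; the grasp point (between the pads) lies 19 mm behind it; z points along the fingers, y is the direction in which the jaws open and shut (so a half turn about z gives the same grasp; the last joint's range is limited). The gripper opens to 85 mm and grips with 20 to 120 N. Pads are 22 mm wide; open, the fingers measure 114 mm over their backs; the gripper's body (76 mm by 85 mm) begins 54 mm behind the grasp point. The pads swing forward as they close: fully open they stand 13 mm farther back than shut.
Start: joints at [0.996, 0.359, 1.51, -0, 1.272, -0.115], TCP at [0.266, 0.538, 0.231] pointing down, gripper open.
Joint ranges: [-2.97, 2.97], [-1.01, 2.36], [0.21, 2.38], [-0.96, 4.11], [0.2, 2.71], [-2.98, 2.98]. Speed limits (rad/s): [2.39, 2.39, 3.14, 3.14, 3.14, 3.14].

### API

Orientations are given as a 3x3 rotation matrix whose columns are the frame's x, y, z axes.
In Python, from station import * gives the robot as it stands. The module is installed in compiled form; this text tells all that it offers.
- The arm moves only by the tool play_rows, never from a script. Its argument "commands" is text: rows parted by semicolons, each of 4 numbers parted by spaces: the shift along the tool's x, y, z in mm, then the turn about the tool's z in rad. In form: dx dy dz twist; .... A call has 1 to 8 rows; each row is the pose to reach, as a shift and turn from the pose commanded when the call began, along the tool's axes at that moment; what a row does not reach only later rows make up. A row lasts 1/8 s, in which the tool goes at most 62.5 mm and 10.7 degrees, less where a joint would pass 70% of its speed; a pose out of reach is approached as far as the arm can. A call with a gripper value outside its range is refused whole. "jaw" is the closure, from 0 (fully open) to 1 (shut), set as the call begins (left out, the last holds). The fingers move at their own pace and stop on an object; "newtons" is the grip in N (left out, the last holds). Time passes only in rows, so rows that repeat a pose let the fingers close. It gives the time, the measured TCP pose, the force and the opening at its end, in the units of the state.
- observe(): the state, without advancing time (a new reading comes with each control period).
- capture(name): name is "side" or "top"; returns a dict with "frame" (384x512x3 uint8, red, green, blue), "vertical_fov" (degrees; the focal length in pixels is half the picture's height over the tangent of half this angle, whatever the lens; pixels are square), "cx", "cy" (the principal point, pixels), "R" (3x3) and "t" (3): a world point X has camera coordinates R X + t. Camera axes: x right, y down, z forward; pixel columns grow to the right and rows downward; lengths in m; the calibration is good to about 2 mm. A picture is of the moment at which its call begins. There is no depth.
- sign_off(): hands the job in, once; it reports no verdict.
Trained networks look in the newest picture that a camera, given by its name, has taken for a name from the list of things; names that differ only in an ending like _2 or _b are one class to them, and where a whole thing is asked for, a point or a joint stands for the part that bears it (a point fixed in the world has none). Each returns a list of dicts, best first, with "p" (0 to 1); they miss things now and then, are a little off and sometimes report something else, mostly with a low value. They report only what shows in the picture. A call takes as long as a camera call. They do not tell look-alikes from the thing itself.
- recognise(name, camera): "position" ([x, y, z] in m, in world coordinates, good to about 4 mm: the middle of the surface that is visible of it).
- mark_of(name, camera): "position" ([x, y, z] in m, in world coordinates, good to about 4 mm: a listed point, or the origin of a listed thing).
The state is a dict: "time_s": time; "joint_positions": joint angles; "joint_velocities": joint speeds; "effort": joint torques, N m; "tcp_pos": TCP position; "orientation": TCP orientation; "wrist_force": force on the tool from outside, world axes, zero at the start; "ft_torque": the same for the moment, N m; "gripper_width": finger opening in m.
Only numpy, scipy, OpenCV 4.12 (cv2) and the standard library are available. Lean on these libraries where they do the work, as an engineer would, in place of code of your own. Each camera call takes 0.05 s, during which the arm holds its last target.

### The job

Take the green pen barrel from its wooden rest and push it down between the spring jaws of the sliding cradle, gold-banded end towards the hand press, centred lengthways and fully home in both pairs of jaws, and let go of it. Then slide the loaded cradle by its red plate under the press ram until it meets its end stop. Leave the other things on the desk where they are.

Things in the scene. Friction and masses are not known exactly. Their poses are not given: they have to be found in the camera images.
- barrel: Green ebonite pen barrel, a round rod 16 mm in diameter and 110 mm long with rounded ends, 20 to 45 g. Origin at its middle, on its axis; x runs along it to the end with the two gold bands. At the start it lies level across the two notched posts of the rest, its axis 34 mm above the desk.
- band (a point): Middle of the wide gold band of the barrel, on its axis, 37 mm from the barrel's middle towards the banded open end (the other end is a plain green dome).
- rest: Fixed dark wooden pen rest, 115 x 50 mm, base 10 mm thick; origin centred on its underside, x along the barrel that it carries. Its two posts, each 12 mm long in x, stand 40 mm either side of the middle, 36 mm high, with notches 19 mm wide; between the posts (68 mm) there is room for fingers down to the base.
- press: Fixed black iron hand press. Origin on the desk below the ram; y runs along its bed (x +-50 mm, y -280 to 110 mm, rails 20 mm high) from the cradle's loading end to the press. Ram 20 mm thick, foot 105 mm up; the cradle with barrel passes below. Head: y -32 to 103 mm, 178 to 253 mm up; column from y = 53 mm; spoked wheel 160 mm across behind it at y = 125 mm, 215 mm up.
- carriage (a joint): Travel of the aluminium cradle along the press's y, in m: 0 is farthest from the press, 0.14 is its end stop, with the seat 30 mm short of the ram's axis. It starts near 0 (up to 0.03). It slides stiffly (about 3 N) and stays where it is left.
- seat (a point): Where the middle of the seated barrel must come, on the cradle, 64 mm above the desk; x across the cradle, y towards the press along the barrel, z up. The cradle is 66 mm wide, its top face 30 mm below this point. Jaws stand only at y = +-29 to 43 mm; the 58 mm between them are free for fingers down to the top face. Black saddles carry the barrel, tops 8 mm below this point.
- jaw_near (a point): Midway between the lips of the pair of steel spring jaws farther from the press, 36 mm from the seat and 6 mm above it; axes as seat. Jaws 14 mm long in y. Round lips 12 mm apart; the flared mouth above them is about 40 mm wide and reaches 11 mm above this point. The barrel meets the lips with its axis 13 mm above the seat.
- jaw_far (a point): The same for the pair nearer the press. The jaws part sideways on springs: both pairs together need about 7 to 13 N downward on the barrel, which snaps below the lips onto the saddles and is then held.
- push_face (a point): Centre of the outer face (the one away from the press) of the cradle's upright red push plate, 98 mm from the seat away from the press and 78 mm above the desk. The plate is 50 mm wide across the cradle, 8 mm thick and stands 34 to 98 mm above the desk; axes as for seat, so pushing along +y here slides the cradle to the press. Behind it is only the bed, 20 mm high.
- mandrel: Brass stepped sizing mandrel standing on its foot of 38 mm diameter, 100 mm high; origin under its foot. Leave alone.
- stone: Round blue diamond stone on an aluminium disc, 72 mm in diameter, 13 mm high; origin centred on its underside. Leave alone.
- ink_jar: Amber ink jar, 54 mm in diameter, 58 mm high; origin under its centre. Leave alone.
- loupe: Black eye loupe, 48 mm in diameter, 36 mm high; origin under its centre. Leave alone.
There are look-alikes about, which are no part of the job. Of the things like the barrel, leave any that is white; of the rest the smaller one is meant.

How it is judged:
By the outcome, as a careful person would: the job done as asked, in the order asked, and still so for the second after the job is handed in, with the robot touching nothing.
It also fails if it takes over 48 s, if anything falls off the work surface, if the arm or the gripper's body presses on something with over 40 N, if the wrist force passes 120 N, or if a joint passes its speed limit or range.

## Working session

There is one attempt and no reset: what is moved stays moved. The work goes in short steps, Python scripts to look and compute and a tool call to move; the robot and the scene stay as the last step left them, time stands still between calls to the robot, and variables do not carry over. Pictures are saved under pics/ and viewed, and the job is handed in when it is done.

Besides the shell and the picture viewer there is one more tool, called after "Request:" by a JSON object that holds its "name" and its "arguments", one argument or row to a line. play_rows: Moves the arm, as the interface text tells. Its arguments: {"type":"object","properties":{"commands":{"type":"string"},"jaw":{"type":"number"},"newtons":{"type":"number"}},"required":["commands"]}

```bash
mkdir -p pics; cat > h.py <<'E'
from station import *
import numpy as np, cv2
def K(c):
    f=c["frame"].shape[0]/2/np.tan(np.radians(c["vertical_fov"])/2); return f
def proj(c,X):
    p=np.array(c["R"])@np.array(X)+np.array(c["t"]); f=K(c); return np.array([c["cx"]+f*p[0]/p[2],c["cy"]+f*p[1]/p[2]])
def ray(c,u,v):
    f=K(c);R=np.array(c["R"]); d=R.T@np.array([(u-c["cx"])/f,(v-c["cy"])/f,1]); o=-R.T@np.array(c["t"]); return o,d
def atz(c,u,v,z):
    o,d=ray(c,u,v); return o+d*(z-o[2])/d[2]
def save(c,n,crop=None,s=1.5):
    im=c["frame"][:,:,::-1]
    if crop: a,b,e,g=crop; im=im[b:g,a:e]
    im=cv2.resize(im,None,fx=s,fy=s,interpolation=cv2.INTER_CUBIC); cv2.imwrite("pics/"+n,im)
E
python3 - <<'E'
from h import *
np.set_printoptions(precision=4,suppress=True)
for n in ("top","side"):
    c=capture(n); save(c,n+"0.png"); print(n,c["vertical_fov"],c["cx"],c["cy"],-np.array(c["R"]).T@np.array(c["t"]))
    for k in ("barrel","rest","seat","push_face","jaw_near","jaw_far","band","press"):
        print(k,[(np.round(d["position"],3).tolist(),round(d["p"],2),proj(c,d["position"]).round().tolist()) for d in mark_of(k,n)])
print(observe()["time_s"])
E
```

```text
top 57.87990535509278 251.17498753124303 189.7740675799866 [ 0.3536 -0.088   0.8798]
barrel [([0.329, -0.221, 0.008], 0.77, [308.0, 282.0]), ([0.504, -0.241, 0.036], 0.76, [313.0, 209.0])]
rest [([0.508, -0.237, 0.001], 0.6, [309.0, 209.0]), ([0.755, -0.008, -0.001], 0.47, [219.0, 123.0])]
seat [([0.518, 0.034, 0.066], 0.86, [199.0, 204.0])]
push_face [([0.524, -0.064, 0.078], 0.65, [240.0, 200.0])]
jaw_near [([0.52, -0.011, 0.07], 0.92, [218.0, 202.0])]
jaw_far [([0.512, 0.064, 0.071], 0.69, [186.0, 207.0])]
band [([0.529, -0.213, 0.035], 0.68, [301.0, 199.0]), ([0.36, -0.182, 0.014], 0.64, [291.0, 269.0]), ([0.508, -0.354, 0.006], 0.52, [355.0, 208.0]), ([0.689, -0.248, 0.0], 0.3, [308.0, 143.0])]
press [([0.5, 0.195, -0.001], 0.84, [140.0, 218.0])]
side 53.7482663789811 252.92200690272935 184.87124015990193 [ 0.4146 -0.6852  0.824 ]
barrel [([0.329, -0.218, 0.009], 0.92, [173.0, 253.0]), ([0.505, -0.24, 0.037], 0.56, [247.0, 243.0]), ([0.512, -0.39, 0.014], 0.55, [263.0, 307.0])]
rest [([0.507, -0.235, -0.001], 0.9, [247.0, 248.0])]
seat [([0.516, 0.03, 0.065], 0.9, [232.0, 152.0])]
push_face [([0.523, -0.066, 0.08], 0.86, [241.0, 175.0])]
jaw_near [([0.518, -0.004, 0.072], 0.77, [235.0, 160.0])]
jaw_far [([0.513, 0.071, 0.068], 0.79, [229.0, 141.0])]
band [([0.507, -0.35, 0.007], 0.77, [257.0, 291.0]), ([0.36, -0.179, 0.011], 0.58, [185.0, 237.0]), ([0.533, -0.21, 0.033], 0.49, [256.0, 231.0])]
press [([0.506, 0.193, 0.004], 0.89, [221.0, 129.0])]
0.9
```

View pics/top0.png

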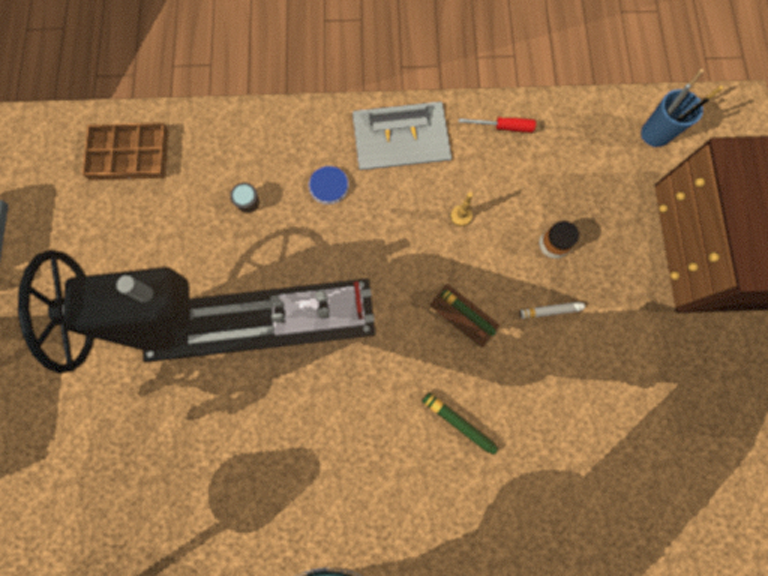

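View pics/side0.png

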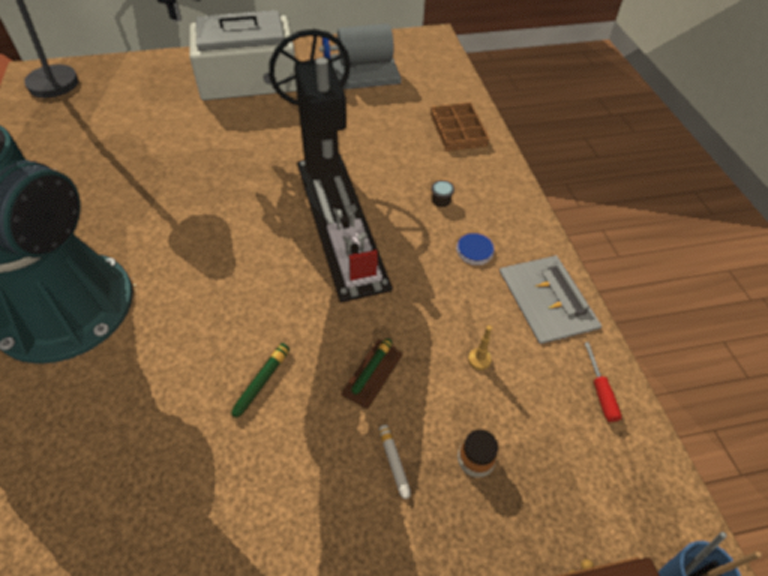

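The top view shows the target barrel in the dark rest at about (463,313), gold bands at its upper-left end. The larger green look-alike is at (460,422) and the white one at (552,311). The cradle is at (315,305) with its red plate at (360,300). The side view agrees. Next I'll refine the axes.

```bash
python3 - <<'E'
from h import *
c=capture("top"); save(c,"t_rest.png",(280,180,345,240),9); save(c,"t_cr.png",(90,170,260,245),4.5)
s=capture("side"); save(s,"s_rest.png",(215,215,280,275),9); save(s,"s_cr.png",(190,95,270,205),5)
import pickle; pickle.dump({"top":c,"side":s},open("c0.pkl","wb"))
for cam,(a,b,e,g) in ((c,(280,180,340,240)),(s,(215,215,280,275))):
    im=cam["frame"][b:g,a:e].astype(int); r,gg,bl=im[...,0],im[...,1],im[...,2]
    m=(gg>r+8)&(gg>bl+5); ys,xs=np.nonzero(m); pts=np.c_[xs+a,ys+b].astype(np.float32)
    print(len(pts),cv2.minAreaRect(pts)); W=np.array([atz(cam,u,v,0.036) for u,v in pts])
    mu=W.mean(0); w,V=np.linalg.eigh(np.cov((W-mu)[:,:2].T)); d=V[:,1]; d*=np.sign(d[1]); t=(W-mu)[:,:2]@d
    print(mu,np.degrees(np.arctan2(d[1],d[0])),t.min(),t.max())
E
```

```text
122 ((315.84149169921875, 211.07318115234375), (32.95266342163086, 4.372865676879883), 38.65980529785156)
[ 0.49777577 -0.24885339  0.036     ] 48.13584956635127 -0.039526081397501196 0.040229767248345184
171 ((244.88436889648438, 247.6029815673828), (5.295366287231445, 33.27442932128906), 34.2868766784668)
[ 0.4983632  -0.25117886  0.036     ] 48.12312718764298 -0.04228697349487334 0.04335557468354162
```

View pics/t_rest.png

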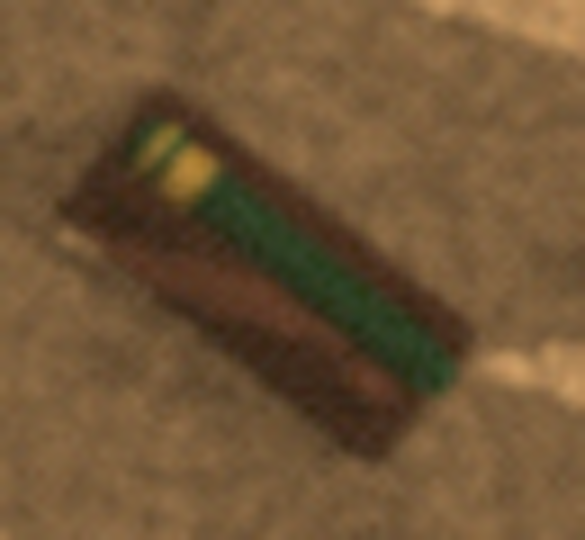

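View pics/t_cr.png

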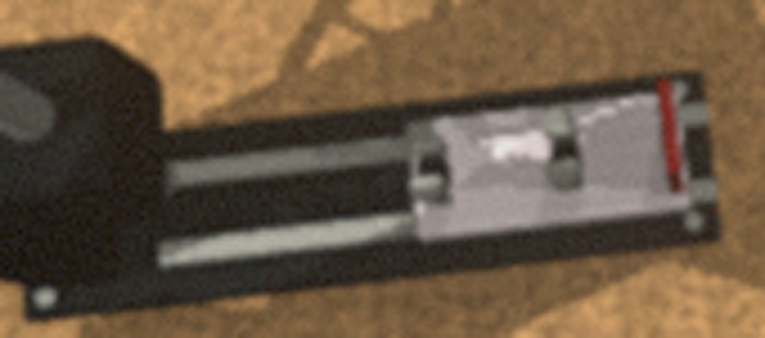

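View pics/s_cr.png

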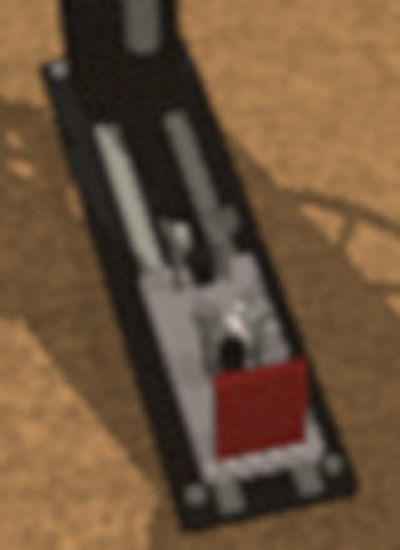

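View pics/s_rest.png

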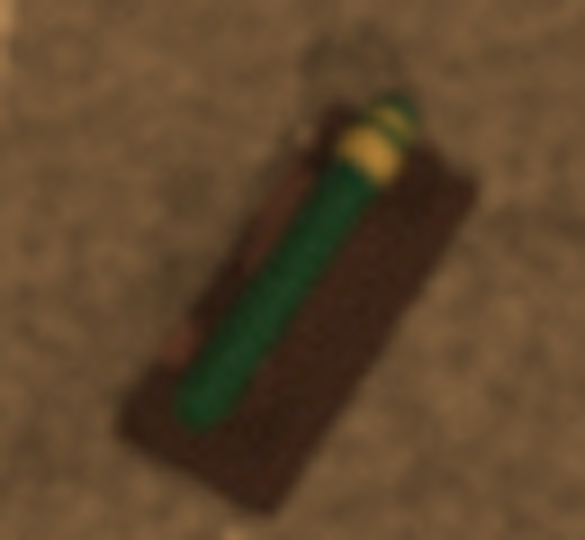

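```bash
python3 - <<'E'
from h import *
import pickle; from scipy.optimize import least_squares
C=pickle.load(open("c0.pkl","rb")); t,s=C["top"],C["side"]
un=lambda a,b,k,U,V:np.array([(U+.5)/k-.5+a,(V+.5)/k-.5+b])
O=[(t,-.055,un(280,180,9,448,385)),(t,.055,un(280,180,9,142,143)),(t,.037,un(280,180,9,190,175)),
(s,-.055,un(215,215,9,194,422)),(s,.055,un(215,215,9,402,100)),(s,.037,un(215,215,9,372,152))]
def f(p):
    return np.concatenate([proj(c,[p[0]+d*np.cos(p[2]),p[1]+d*np.sin(p[2]),.034])-q for c,d,q in O])
r=least_squares(f,[.5,-.24,.8]); print("barrel",r.x,np.degrees(r.x[2]),r.fun.round(1).tolist())
S=lambda U,V:un(190,95,5,U,V); T=lambda U,V:un(90,170,4.5,U,V)
# local (x across,y to press, z): side: red outer face corners, plate looking toward +y: left = -x
P=[(s,(-.025,-.098,.098),S(215,378)),(s,(.025,-.098,.098),S(304,359)),(s,(.025,-.098,.034),S(307,441)),(s,(-.025,-.098,.034),S(220,459)),
(t,(.025,-.094,.098),T(662,82)),(t,(-.025,-.094,.098),T(676,188)) ]
def g(p):
    c_,s_=np.cos(p[2]),np.sin(p[2]) # p2 heading of y
    out=[]
    for c,l,q in P:
        X=[p[0]+l[0]*s_+l[1]*c_,p[1]-l[0]*c_+l[1]*s_,l[2]]
        out.append(proj(c,X)-q)
    return np.concatenate(out)
r=least_squares(g,[.516,.032,1.6]); p=r.x; print("seat",p,np.degrees(p[2]),r.fun.round(1).tolist())
for nm,c,pts in (("t",t,[T(28,318),T(716,240),T(702,74)]),("s",s,[S(185,530),S(355,490),S(45,65)])):
    for z in (0,.01,.02): print(nm,z,[atz(c,*q,z)[:2].round(4).tolist() for q in pts])
# overlay rods
for n,c,crop,k in (("t",t,(90,170,260,245),4.5),("s",s,(190,95,270,205),5)):
    a,b,e,gg=crop; im=cv2.resize(c["frame"][b:gg,a:e,::-1],None,fx=k,fy=k)
    c_,s_=np.cos(p[2]),np.sin(p[2])
    for l in [(0,36,6),(0,-36,6),(0,0,-30),(33,50,-30),(-33,50,-30),(0,0,0)]:
        l=np.array(l)/1000; q=(proj(c,[p[0]+l[0]*s_+l[1]*c_,p[1]-l[0]*c_+l[1]*s_,.064+l[2]])-[a,b]+.5)*k-.5
        cv2.circle(im,tuple(int(v) for v in q),4,(0,255,0),1)
    cv2.imwrite(f"pics/ov_{n}.png",im)
E
```

```text
barrel [ 0.50614476 -0.24038455  0.85090751] 48.75340900367341 [0.8, -0.4, -0.8, -1.3, -0.4, -0.4, -0.7, -0.1, -0.5, 0.6, -0.8, 0.3]
seat [0.51280358 0.03431071 1.68110986] 96.32049959411114 [-1.0, 1.1, 0.0, 0.6, -0.9, -0.0, -1.4, 0.7, -0.5, -0.3, -0.7, -2.8]
t 0 [[0.4466, 0.3044], [0.4784, -0.0823], [0.5756, -0.077]]
t 0.01 [[0.4455, 0.3], [0.477, -0.0824], [0.573, -0.0771]]
t 0.02 [[0.4445, 0.2955], [0.4756, -0.0824], [0.5705, -0.0772]]
s 0 [[0.4799, -0.0822], [0.5756, -0.0727], [0.4488, 0.3127]]
s 0.01 [[0.4791, -0.0895], [0.5737, -0.0801], [0.4483, 0.3006]]
s 0.02 [[0.4783, -0.0968], [0.5717, -0.0875], [0.4479, 0.2885]]
```

View pics/ov_t.png

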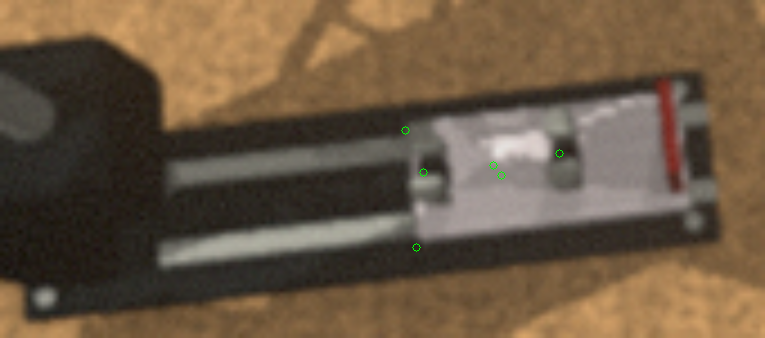

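View pics/ov_s.png

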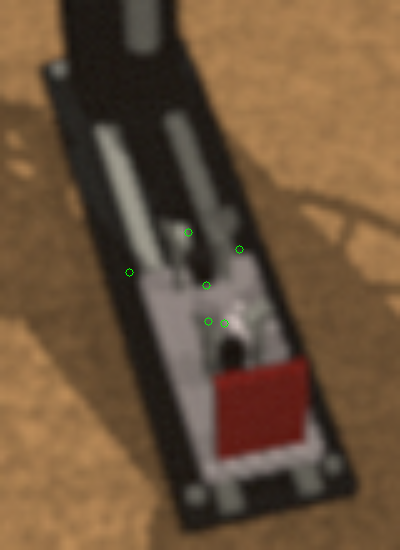

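```bash
python3 - <<'E'
from h import *
import pickle; from scipy.optimize import least_squares
C=pickle.load(open("c0.pkl","rb")); t,s=C["top"],C["side"]
un=lambda a,b,k,U,V:np.array([(U+.5)/k-.5+a,(V+.5)/k-.5+b])
S=lambda U,V:un(190,95,5,U,V); T=lambda U,V:un(90,170,4.5,U,V)
P=[(s,(-.025,-.098,.098),S(215,378)),(s,(.025,-.098,.098),S(304,359)),(s,(.025,-.098,.034),S(307,441)),(s,(-.025,-.098,.034),S(220,459)),
(t,(.025,-.094,.098),T(662,82)),(t,(-.025,-.094,.098),T(676,188)),(t,(0,.036,.078),T(428,160)),(t,(0,-.036,.078),T(562,147)) ]
th=np.radians(94.6);c_,s_=np.cos(th),np.sin(th)
def g(p):
    return np.concatenate([proj(c,[p[0]+l[0]*s_+l[1]*c_,p[1]-l[0]*c_+l[1]*s_,l[2]])-q for c,l,q in P])
r=least_squares(g,[.516,.032],loss="soft_l1"); print(r.x,g(r.x).round(1).tolist())
o=observe(); print(np.round(o["orientation"],4),o["tcp_pos"],o["wrist_force"],o["gripper_width"],o["time_s"])
E
```

```text
[0.51646408 0.03355312] [-0.8, 1.2, 0.5, 1.1, -0.4, 0.5, -1.1, 0.7, 0.3, -0.7, -0.6, -3.2, -1.3, 0.3, -0.6, -0.2]
[[-8.961e-01  4.438e-01 -1.000e-04]
 [ 4.438e-01  8.961e-01 -1.000e-04]
 [ 0.000e+00 -2.000e-04 -1.000e+00]] [0.26624953 0.53764717 0.2312402 ] [-0.1117276  -0.2019163   0.52718733] 0.0851443905171984 1.0
```

Request:
{"name": "play_rows", "arguments": {
  "commands": "-32 -49 -20 0.18; -64 -98 -40 0.36; -96 -146 -60 0.54; -128 -195 -80 0.72; -158 -243 -100 0.9; -206 -284 -95 1.08; -254 -325 -90 1.26; -302 -366 -85 1.44",
  "jaw": 0,
  "newtons": 40
}}

```text
time_s: 2.0
tcp_pos: [0.3741, 0.0761, 0.3169]
orientation: [[0.329, 0.944, 0.002], [0.944, -0.329, 0.0], [0.001, 0.002, -1.0]]
wrist_force: [1.2, -0.1, 0.3]
gripper_width: 0.0854
```

```bash
cat >> h.py <<'E'
def go(x,y,z,hy):
    "tool shifts to reach world tcp with tool y heading hy (deg)"
    o=observe();R=np.array(o["orientation"]);p=np.array(o["tcp_pos"])
    d=R.T@(np.array([x,y,z])-p)*1000; h=np.degrees(np.arctan2(R[1,1],R[0,1])); tw=-(hy-h); tw=(tw+180)%360-180
    print("t",round(o["time_s"],2),"p",p.round(4),"h",round(h,2),"F",np.round(o["wrist_force"],1),"w",round(o["gripper_width"],4),"-> shift",d.round(1),"twist",round(np.radians(tw),4))
E
python3 -c "
from h import *
go(.506,-.240,.10,-41.25)"
```

```text
t 2.0 p [0.3741 0.0761 0.3169] h -19.18 F [ 1.2 -0.1  0.3] w 0.0854 -> shift [-255.4  228.1  217.1] twist 0.3852
```

Request:
{"name": "play_rows", "arguments": {
  "commands": "-38 34 0 0.08; -77 68 10 0.16; -115 103 20 0.24; -153 137 45 0.32; -192 171 90 0.385; -223 200 140 0.385; -255 228 190 0.385; -255.4 228.1 217.1 0.385"
}}

```text
time_s: 3.0
tcp_pos: [0.5078, -0.2402, 0.0975]
orientation: [[0.656, 0.754, 0.001], [0.754, -0.656, -0.001], [-0.0, 0.001, -1.0]]
wrist_force: [-0.1, -0.4, 0.2]
gripper_width: 0.0852
```

```bash
python3 - <<'E'
from h import *
for n in("top","side"):
    c=capture(n); a,b=proj(c,[.506,-.24,.06]).astype(int); save(c,n+"1.png",(max(a-70,0),b-70,a+70,b+70),4)
go(.506,-.240,.017,-41.25)
E
```

```text
t 3.1 p [ 0.5045 -0.2371  0.0956] h -41.0 F [-0.4  0.1  0.4] w 0.0854 -> shift [-1.1  3.6 78.6] twist 0.0044
```

View pics/top1.png

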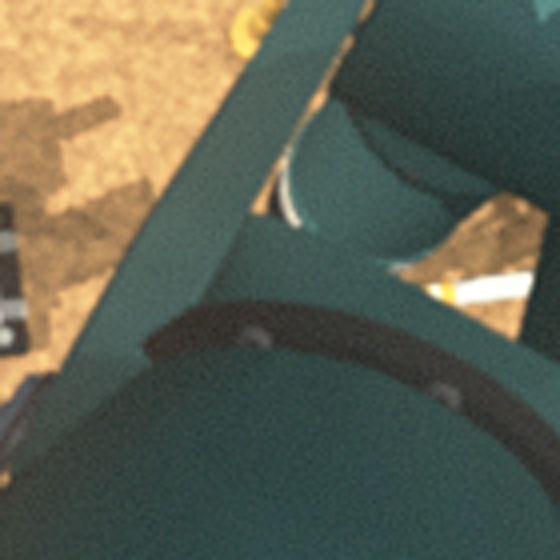

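View pics/side1.png

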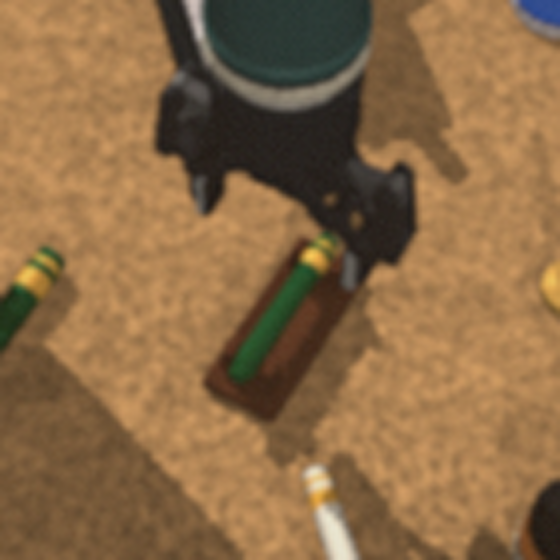

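Request:
{"name": "play_rows", "arguments": {
  "commands": "0 0 0 0; 0 0 0 0"
}}

```text
time_s: 3.35
tcp_pos: [0.5078, -0.2375, 0.1014]
orientation: [[0.654, 0.756, 0.003], [0.756, -0.654, -0.002], [0.0, 0.003, -1.0]]
wrist_force: [-0.2, -0.7, 0.5]
gripper_width: 0.0851
```

```bash
python3 - <<'E'
from h import *
for i in range(3):
    go(.506,-.240,.017,-41.25); capture("side")
E
```

```text
t 3.35 p [ 0.5078 -0.2375  0.1014] h -40.87 F [-0.2 -0.7  0.5] w 0.0851 -> shift [-3.1  0.  84.4] twist 0.0067
t 3.4 p [ 0.5079 -0.2375  0.1014] h -40.86 F [ 0.2 -0.1  0.2] w 0.0854 -> shift [-3.2 -0.  84.4] twist 0.0067
t 3.45 p [ 0.5078 -0.2375  0.1013] h -40.86 F [ 0.6  0.1 -0.4] w 0.0855 -> shift [-3.1  0.1 84.3] twist 0.0067
```

Request:
{"name": "play_rows", "arguments": {
  "commands": "-3 0 25 0.007; -3 0 50 0.007; -3 0 70 0.007; -3 0 84 0.007; -3 0 84 0.007"
}}

```text
time_s: 4.12
tcp_pos: [0.5045, -0.2394, 0.015]
orientation: [[0.66, 0.751, -0.001], [0.751, -0.66, 0.001], [-0.0, -0.001, -1.0]]
wrist_force: [-0.4, -0.3, 0.6]
gripper_width: 0.0856
```

```bash
python3 - <<'E'
from h import *
c=capture("side"); a,b=proj(c,[.506,-.24,.06]).astype(int); save(c,"side2.png",(max(a-60,0),b-60,a+60,b+60),5)
go(.506,-.240,.017,-41.25)
E
```

```text
t 4.17 p [ 0.505  -0.2397  0.0156] h -41.3 F [-0.2 -0.   0.5] w 0.0856 -> shift [ 0.5  1.  -1.4] twist -0.0008
```

View pics/side2.png

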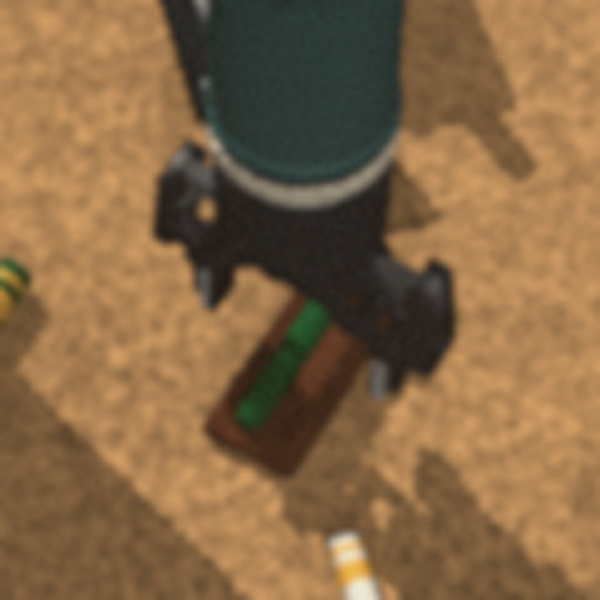

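The side view shows the fingers on either side of the rest, with the barrel midway between them at about (285,360). I'll close the jaws.

Request:
{"name": "play_rows", "arguments": {
  "commands": "0 0 0 0; 0 0 0 0; 0 0 0 0; 0 0 0 0; 0 0 0 0; 0 0 0 0",
  "jaw": 1,
  "newtons": 50
}}

```text
time_s: 4.92
tcp_pos: [0.505, -0.2399, 0.0157]
orientation: [[0.66, 0.751, 0.0], [0.751, -0.66, -0.0], [-0.0, 0.0, -1.0]]
wrist_force: [-0.6, -0.2, 5.5]
gripper_width: 0.0144
```

Request:
{"name": "play_rows", "arguments": {
  "commands": "0 0 -15 0; 0 0 -30 0; 0 0 -45 0; 0 0 -60 0; 0 0 -60 0; 0 0 -60 0"
}}

```text
time_s: 5.68
tcp_pos: [0.5047, -0.2397, 0.0754]
orientation: [[0.66, 0.751, -0.0], [0.751, -0.66, -0.0], [-0.0, -0.0, -1.0]]
wrist_force: [1.0, 0.5, -0.8]
gripper_width: 0.0145
```

```bash
python3 - <<'E'
from h import *
c=capture("side"); a,b=proj(c,[.506,-.24,.06]).astype(int); save(c,"side3.png",(max(a-60,0),b-60,a+60,b+60),5)
go(.516,.033,.17,4.6)
print(mark_of("barrel","side"),mark_of("band","side"))
E
```

```text
t 5.72 p [ 0.5045 -0.2395  0.0751] h -41.31 F [-1.4  0.3  0.7] w 0.0146 -> shift [ 212.3 -171.3  -94.9] twist -0.8013
[{'position': [0.3263, -0.2218, 0.0105], 'p': 0.78}, {'position': [0.5128, -0.3875, 0.0135], 'p': 0.64}, {'position': [0.503, -0.2395, 0.0932], 'p': 0.46}] [{'position': [0.3579, -0.1791, 0.0093], 'p': 0.91}, {'position': [0.5063, -0.3488, 0.0104], 'p': 0.83}, {'position': [0.5275, -0.2111, 0.0914], 'p': 0.45}]
```

View pics/side3.png

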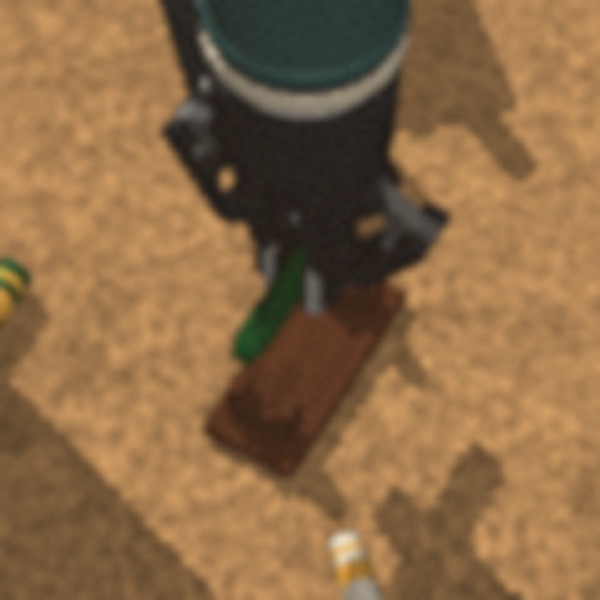

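Request:
{"name": "play_rows", "arguments": {
  "commands": "20 -16 -40 -0.1; 56 -45 -60 -0.24; 95 -77 -60 -0.38; 134 -108 -60 -0.52; 172 -139 -60 -0.66; 200 -161 -60 -0.8; 212 -171 -55 -0.801; 212 -171 -55 -0.801"
}}

```text
time_s: 6.82
tcp_pos: [0.5158, 0.0328, 0.1296]
orientation: [[-0.08, 0.997, -0.002], [0.997, 0.08, -0.0], [-0.0, -0.002, -1.0]]
wrist_force: [-0.1, 0.3, -0.3]
gripper_width: 0.0144
```

Request:
{"name": "play_rows", "arguments": {
  "commands": "0 0 0 0; 0 0 0 0"
}}

```text
time_s: 7.08
tcp_pos: [0.5165, 0.0312, 0.1304]
orientation: [[-0.078, 0.997, -0.0], [0.997, 0.078, -0.0], [-0.0, -0.0, -1.0]]
wrist_force: [0.6, -0.1, -0.7]
gripper_width: 0.0143
```

```bash
python3 - <<'E'
from h import *
go(.516,.033,.065,4.6)
for n in("top","side"):
    c=capture(n); a,b=proj(c,[.516,.03,.1]).astype(int); save(c,n+"4.png",(max(a-60,0),b-60,a+60,b+60),5)
    for k in("barrel","band","seat","push_face","jaw_near","jaw_far"): print(n,k,[(np.round(d["position"],4).tolist(),round(d["p"],2)) for d in mark_of(k,n)])
go(.516,.033,.065,4.6)
E
```

```text
t 7.08 p [0.5165 0.0312 0.1304] h 4.46 F [ 0.6 -0.1 -0.7] w 0.0143 -> shift [ 1.9 -0.4 65.4] twist -0.0024
top barrel [([0.327, -0.2199, 0.0096], 0.93)]
top band [([0.3607, -0.1846, 0.0122], 0.95), ([0.4988, 0.1949, -0.0019], 0.67), ([0.5065, -0.3484, 0.0054], 0.48)]
top seat [([0.5166, 0.0316, 0.0654], 0.85)]
top push_face [([0.5277, -0.0678, 0.0774], 0.9)]
top jaw_near [([0.5229, -0.01, 0.072], 0.67)]
top jaw_far []
side barrel [([0.5157, -0.3892, 0.0117], 0.86), ([0.3277, -0.2192, 0.0095], 0.6), ([0.5166, 0.0292, 0.1489], 0.45)]
side band [([0.5044, -0.3521, 0.0092], 0.69), ([0.5146, 0.0728, 0.1463], 0.67), ([0.357, -0.1828, 0.0101], 0.59)]
side seat [([0.5015, 0.1945, 0.0001], 0.58), ([0.5149, 0.0306, 0.0674], 0.55)]
side push_face [([0.5263, -0.0652, 0.078], 0.88), ([0.5194, -0.0046, 0.071], 0.55)]
side jaw_near [([0.5221, -0.0013, 0.068], 0.73)]
side jaw_far [([0.5147, 0.0707, 0.0652], 0.7), ([0.527, -0.0633, 0.0772], 0.48)]
t 7.78 p [0.5164 0.0324 0.1304] h 4.59 F [-0.7  0.2 -0.7] w 0.0141 -> shift [ 0.6 -0.3 65.4] twist -0.0002
```

View pics/top4.png

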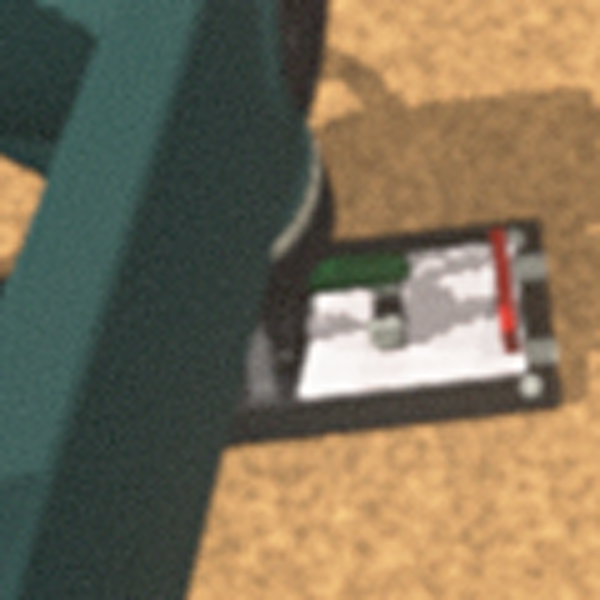

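View pics/side4.png

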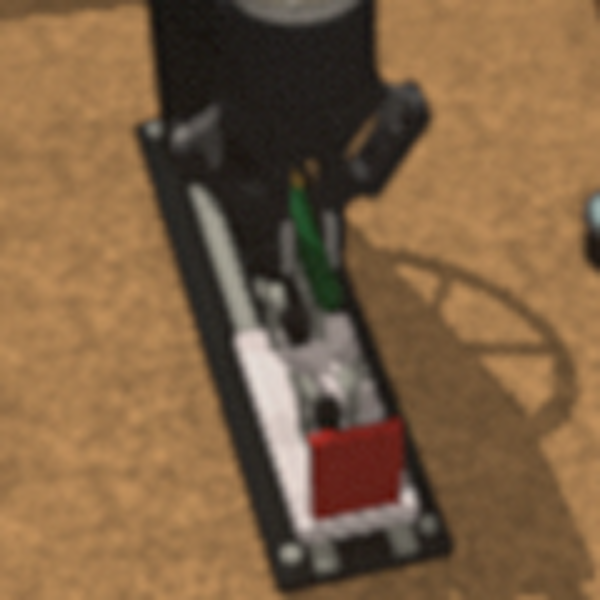

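```bash
python3 - <<'E'
from h import *
from scipy.optimize import least_squares
O=[]
for n,U in(("top",(411,268)),("side",(334,310))):
    c=capture(n); a,b=proj(c,[.516,.03,.1]).astype(int); q=np.array([(U[0]+.5)/5-.5+a-60,(U[1]+.5)/5-.5+b-60]); O.append((c,q))
    o=observe(); p=np.array(o["tcp_pos"])+[0,0,.018]; d=np.array([-.0802,.9968,0])
    im=cv2.resize(c["frame"][b-60:b+60,a-60:a+60,::-1],None,fx=5,fy=5)
    for s in(-.055,0,.037,.055):
        u=(proj(c,p+s*d)-[a-60,b-60]+.5)*5-.5; cv2.circle(im,tuple(u.astype(int).tolist()),4,(0,0,255),1)
    for l,z in((.036,.07),(-.036,.07),(0,.034)):
        u=(proj(c,np.array([.5165,.0325,0])+l*d+[0,0,z])-[a-60,b-60]+.5)*5-.5; cv2.circle(im,tuple(u.astype(int).tolist()),4,(255,255,0),1)
    cv2.imwrite(f"pics/ov2_{n}.png",im)
r=least_squares(lambda X:np.concatenate([proj(c,X)-q for c,q in O]),[.52,-.02,.14]); e=r.x
print("dome end",e,r.fun.round(2),"expected",p-.055*d)
E
```

```text
dome end [ 0.52105751 -0.02224929  0.14544334] [-0.04 -0.38 -0.42  0.15] expected [ 0.52079951 -0.02240337  0.14841661]
```

View pics/ov2_top.png

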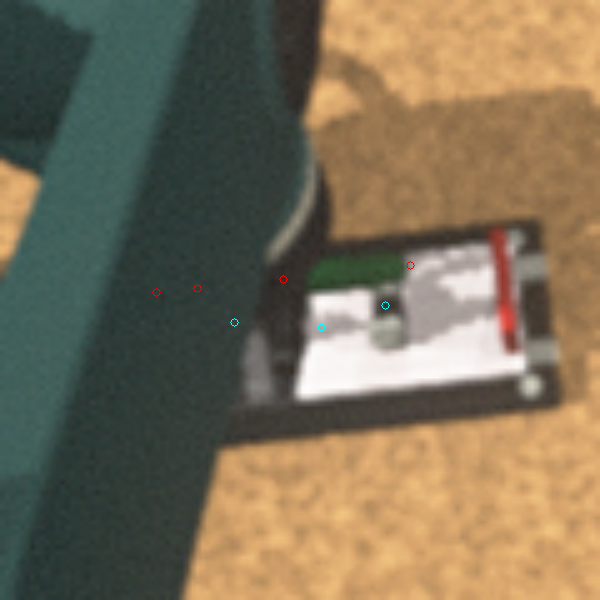

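View pics/ov2_side.png

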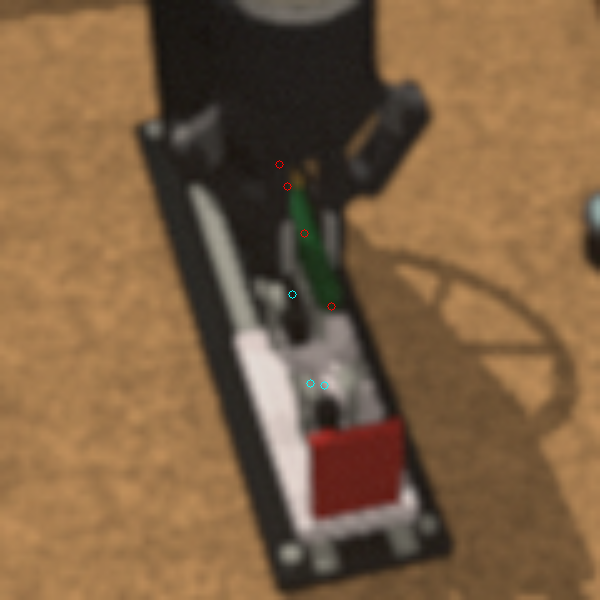

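Request:
{"name": "play_rows", "arguments": {
  "commands": "0 0 25 0; 0 0 50 0; 0 0 62 0; 0 0 67 0; 0 0 70 0; 0 0 70 0",
  "newtons": 90
}}

```text
time_s: 8.62
tcp_pos: [0.5167, 0.0323, 0.0608]
orientation: [[-0.08, 0.997, 0.001], [0.997, 0.08, -0.0], [-0.0, 0.001, -1.0]]
wrist_force: [0.3, 0.6, -0.8]
gripper_width: 0.0132
```

```bash
python3 - <<'E'
from h import *
for n in("top","side"):
    c=capture(n); a,b=proj(c,[.516,.03,.1]).astype(int); save(c,n+"5.png",(max(a-60,0),b-60,a+60,b+60),5)
go(.516,.033,.0457,4.6)
E
```

```text
t 8.72 p [0.5168 0.0323 0.0609] h 4.58 F [-0.1  0.6 -0.5] w 0.0132 -> shift [ 0.7 -0.8 15.2] twist -0.0003
```

View pics/top5.png

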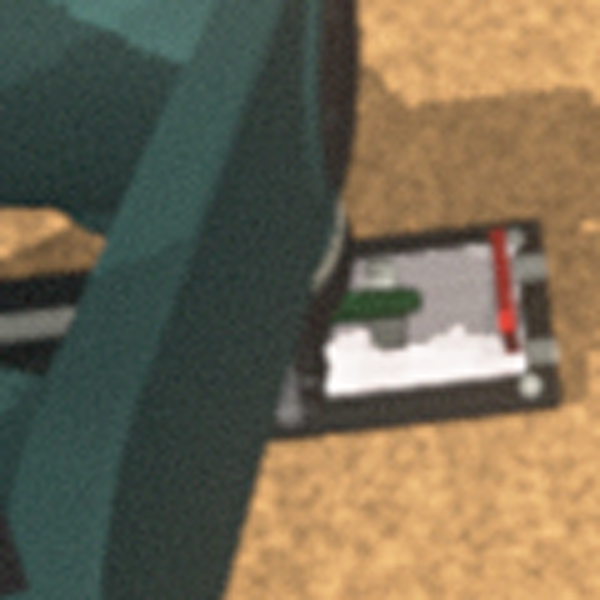

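View pics/side5.png

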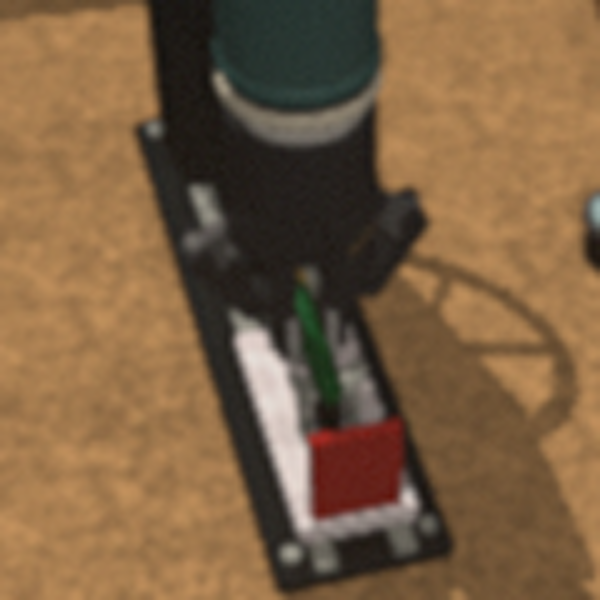

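Request:
{"name": "play_rows", "arguments": {
  "commands": "-1 -0.6 3 0; -1 -0.6 6 0; -1 -0.6 9 0; -1 -0.6 12 0; -1 -0.6 14 0; -1 -0.6 14 0"
}}

```text
time_s: 9.48
tcp_pos: [0.5171, 0.0312, 0.0466]
orientation: [[-0.08, 0.997, 0.002], [0.997, 0.08, -0.0], [-0.0, 0.002, -1.0]]
wrist_force: [3.4, 0.5, 0.6]
gripper_width: 0.013
```

```bash
python3 - <<'E'
from h import *
go(.516,.033,.0457,4.6)
E
```

```text
t 9.47 p [0.5171 0.0312 0.0466] h 4.58 F [3.4 0.5 0.6] w 0.013 -> shift [ 1.9 -1.   0.9] twist -0.0003
```

Request:
{"name": "play_rows", "arguments": {
  "commands": "0 0 1 0; 0 0 2 0; 0 0 2 0"
}}

```text
time_s: 9.85
tcp_pos: [0.517, 0.0312, 0.0457]
orientation: [[-0.08, 0.997, 0.002], [0.997, 0.08, -0.0], [-0.001, 0.002, -1.0]]
wrist_force: [0.5, -0.3, 13.2]
gripper_width: 0.0136
```

```bash
python3 - <<'E'
from h import *
for n in("top","side"):
    c=capture(n); a,b=proj(c,[.516,.03,.1]).astype(int); save(c,n+"6.png",(max(a-60,0),b-60,a+60,b+60),5)
go(.516,.033,.0457,4.6)
E
```

```text
t 9.95 p [0.5171 0.0312 0.0457] h 4.58 F [ 2.2 -0.7 14.5] w 0.0129 -> shift [ 1.9 -0.9 -0. ] twist -0.0003
```

View pics/top6.png

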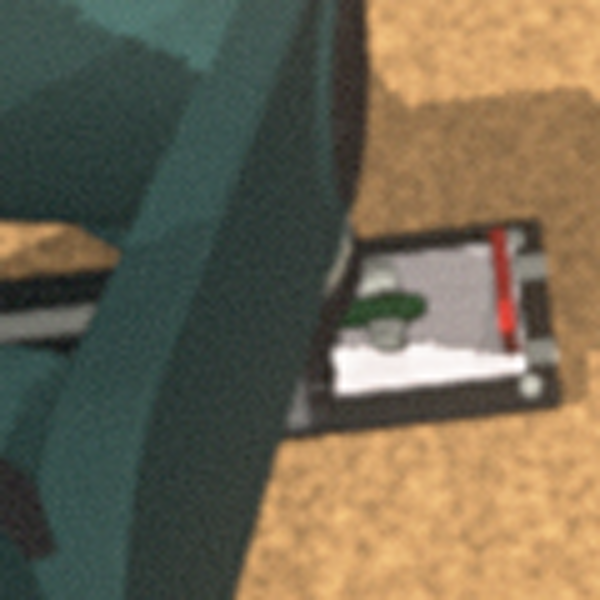

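View pics/side6.png

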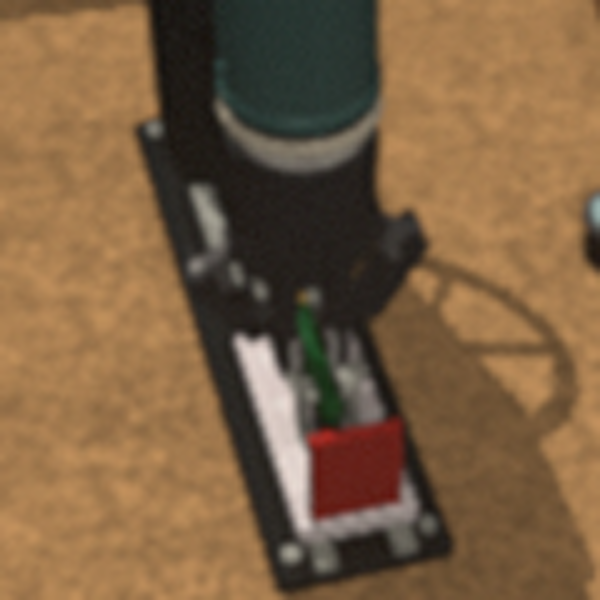

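Request:
{"name": "play_rows", "arguments": {
  "commands": "0 0 -1 0; 0 0 -1 0; 0 0 -1 0; 0 0 -1 0; 0 0 -15 0; 0 0 -50 0; 0 0 -100 0; 0 0 -100 0",
  "jaw": 0.5
}}

```text
time_s: 10.95
tcp_pos: [0.5192, 0.0312, 0.1489]
orientation: [[-0.08, 0.997, 0.009], [0.997, 0.08, -0.001], [-0.001, 0.009, -1.0]]
wrist_force: [-0.0, 0.4, -0.6]
gripper_width: 0.0425
```

```bash
python3 - <<'E'
from h import *
for n in("top","side"):
    c=capture(n); a,b=proj(c,[.516,.03,.1]).astype(int); save(c,n+"7.png",(max(a-60,0),b-60,a+60,b+60),5)
go(.527,-.105,.05,4.6)
E
```

```text
t 11.05 p [0.5162 0.0313 0.1454] h 4.59 F [-0.3 -0.4 -0.7] w 0.0424 -> shift [-136.7   -0.3   95.5] twist -0.0003
```

View pics/side7.png

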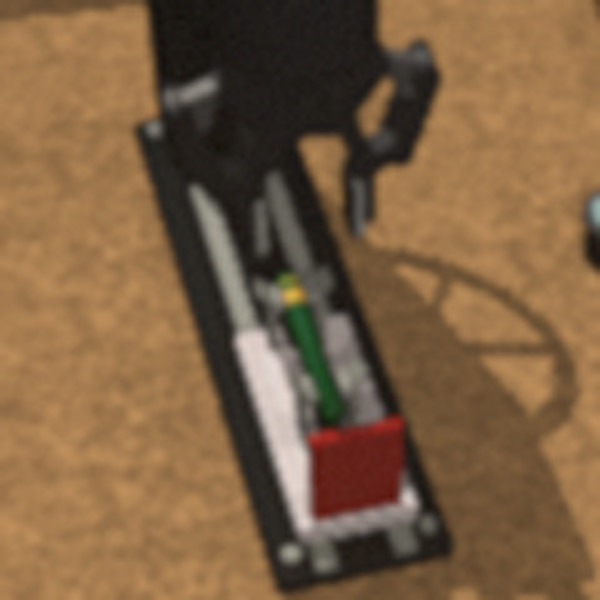

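The side view shows the barrel released and lying in both jaw pairs, gold band at (293,293) on the press side and dome at (333,408). The cradle hasn't moved. Next I'll move behind the red plate, close the fingers, and check the seating with the arm out of the way.

Request:
{"name": "play_rows", "arguments": {
  "commands": "-45 0 -10 0; -90 0 -10 0; -137 0 -10 0; -145 0 0 0; -145 0 0 0; -145 0 0 0",
  "jaw": 1
}}

```text
time_s: 11.8
tcp_pos: [0.5266, -0.1119, 0.1437]
orientation: [[-0.081, 0.997, -0.002], [0.997, 0.081, 0.001], [0.001, -0.002, -1.0]]
wrist_force: [1.2, 0.9, 0.3]
gripper_width: 0.0001
```

```bash
python3 - <<'E'
from h import *
from scipy.optimize import least_squares
for n in("top","side"):
    c=capture(n); a,b=proj(c,[.516,.03,.1]).astype(int); print(n,a,b); save(c,n+"8.png",(max(a-40,0),b-40,a+40,b+40),7)
    d=np.array([-.0802,.9968,0]); im=cv2.resize(c["frame"][b-40:b+40,a-40:a+40,::-1],None,fx=7,fy=7)
    for s in(-.055,.055,.037):
        u=(proj(c,np.array([.5165,.032,.064])+s*d)-[a-40,b-40]+.5)*7-.5; cv2.circle(im,tuple(u.astype(int).tolist()),4,(0,0,255),1)
    cv2.imwrite(f"pics/ov8_{n}.png",im)
go(.526,-.105,.05,4.6)
E
```

```text
top 198 202
side 231 143
t 11.9 p [ 0.5271 -0.112   0.1442] h 4.66 F [1.2 0.2 0.2] w 0.0001 -> shift [ 7.  -0.5 94.2] twist 0.0011
```

View pics/ov8_side.png

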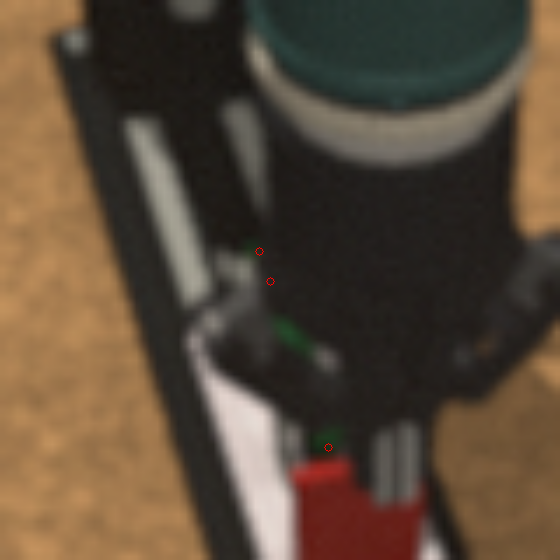

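View pics/ov8_top.png

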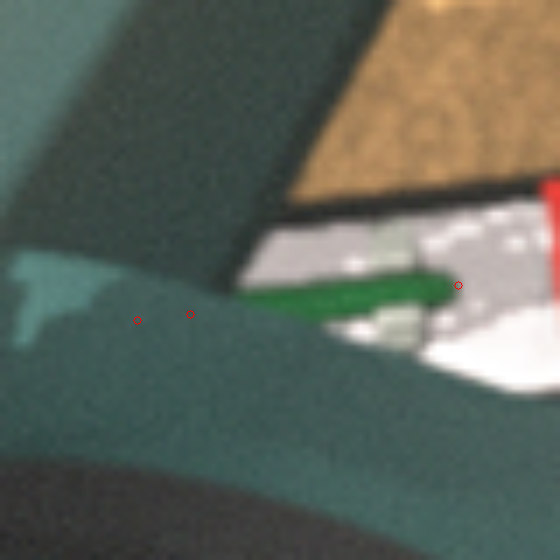

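Request:
{"name": "play_rows", "arguments": {
  "commands": "0 0 40 0; 0 0 80 0; 0 0 94 0; 0 0 94 0; 10 0 94 0; 20 0 94 0; 28 0 94 0; 36 0 94 0"
}}

```text
time_s: 12.9
tcp_pos: [0.5248, -0.0769, 0.0509]
orientation: [[-0.081, 0.997, 0.001], [0.997, 0.081, -0.001], [-0.001, 0.001, -1.0]]
wrist_force: [0.4, -4.2, 1.7]
gripper_width: 0.0001
```

```bash
python3 - <<'E'
from h import *
c=capture("side"); a,b=proj(c,[.516,.03,.1]).astype(int); save(c,"side9.png",(max(a-60,0),b-60,a+60,b+60),5)
go(.526,-.105,.05,4.6)
E
```

```text
t 12.95 p [ 0.5245 -0.0761  0.0508] h 4.62 F [0.7 0.5 0.2] w -0.0 -> shift [-28.9  -0.9   0.8] twist 0.0004
```

View pics/side9.png

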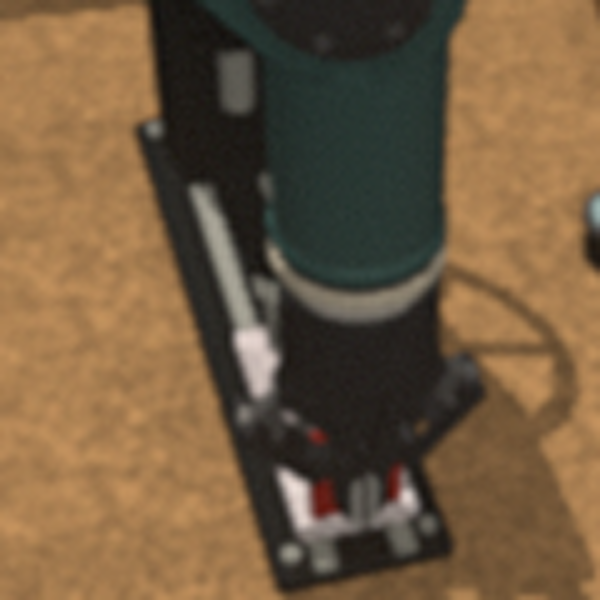

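Request:
{"name": "play_rows", "arguments": {
  "commands": "10 0 0 0; 22 0 0 0; 35 0 0 0; 48 0 0 0; 61 0 0 0; 74 0 0 0; 87 0 0 0; 100 0 0 0"
}}

```text
time_s: 13.95
tcp_pos: [0.5164, 0.0232, 0.0504]
orientation: [[-0.08, 0.997, -0.0], [0.997, 0.08, -0.0], [-0.0, -0.0, -1.0]]
wrist_force: [-0.3, -4.8, 2.6]
gripper_width: 0.0002
```

Request:
{"name": "play_rows", "arguments": {
  "commands": "6 0 0 0; 12 0 0 0; 18 0 0 0; 22 0 0 0; 24 0 0 0; 26 0 0 0"
}}

```text
time_s: 14.7
tcp_pos: [0.5141, 0.0483, 0.0503]
orientation: [[-0.08, 0.997, -0.001], [0.997, 0.08, -0.0], [-0.0, -0.001, -1.0]]
wrist_force: [-1.3, -3.6, 1.7]
gripper_width: -0.0
```

Request:
{"name": "play_rows", "arguments": {
  "commands": "2 0 0 0; 4 0 0 0; 6 0 0 0; 8 0 0 0"
}}

```text
time_s: 15.2
tcp_pos: [0.5137, 0.0555, 0.0503]
orientation: [[-0.081, 0.997, -0.0], [0.997, 0.081, -0.002], [-0.002, -0.001, -1.0]]
wrist_force: [-1.9, -15.0, 0.5]
gripper_width: -0.0003
```

Request:
{"name": "play_rows", "arguments": {
  "commands": "2 0 0 0; 3 0 0 0; 4 0 0 0"
}}

```text
time_s: 15.58
tcp_pos: [0.5137, 0.0555, 0.0504]
orientation: [[-0.083, 0.997, -0.0], [0.996, 0.083, -0.008], [-0.008, -0.001, -1.0]]
wrist_force: [-1.6, -33.1, 0.6]
gripper_width: 0.0002
```

Request:
{"name": "play_rows", "arguments": {
  "commands": "-8 0 0 0; -30 0 0 0; -60 0 0 0; -85 0 -30 0; -100 0 -80 0; -130 0 -120 0; -160 0 -140 0; -190 0 -150 0"
}}

```text
time_s: 16.58
tcp_pos: [0.5301, -0.1297, 0.2023]
orientation: [[-0.08, 0.997, 0.004], [0.997, 0.08, -0.0], [-0.0, 0.004, -1.0]]
wrist_force: [0.2, -0.1, -0.6]
gripper_width: 0.0001
```

Request:
{"name": "play_rows", "arguments": {
  "commands": "-60 -20 -10 0; -110 -60 -10 0; -160 -100 -10 0; -200 -130 -10 0; -200 -130 -10 0"
}}

```text
time_s: 17.2
tcp_pos: [0.4141, -0.3418, 0.2106]
orientation: [[-0.075, 0.997, 0.001], [0.997, 0.075, -0.001], [-0.001, 0.001, -1.0]]
wrist_force: [1.0, 0.1, 0.7]
gripper_width: -0.0001
```

```bash
python3 - <<'E'
from h import *
for n in("top","side"):
    c=capture(n); a,b=proj(c,[.51,.12,.08]).astype(int); save(c,n+"10.png",(max(a-55,0),b-45,a+55,b+65),5); save(c,n+"10f.png")
    for k in("barrel","band","seat","push_face","jaw_near","jaw_far","press"): print(n,k,[(np.round(d["position"],4).tolist(),round(d["p"],2)) for d in mark_of(k,n)])
go(.526,-.105,.05,4.6)
E
```

```text
top barrel [([0.5132, -0.3886, 0.0087], 0.83), ([0.3271, -0.2185, 0.008], 0.69), ([0.5072, 0.1639, 0.0659], 0.53)]
top band [([0.5003, 0.2018, 0.0637], 0.74), ([0.5043, -0.3491, 0.0075], 0.61), ([0.3594, -0.1854, 0.0135], 0.59), ([0.7561, -0.0061, 0.0002], 0.27)]
top seat [([0.5059, 0.1677, 0.0646], 0.94)]
top push_face [([0.5143, 0.0665, 0.0804], 0.63), ([0.5116, 0.1245, 0.0727], 0.16)]
top jaw_near [([0.5103, 0.1274, 0.0717], 0.77), ([0.5172, 0.0693, 0.0816], 0.28)]
top jaw_far [([0.4989, 0.2, 0.0703], 0.75)]
top press [([0.5026, 0.1972, -0.0015], 0.75)]
side barrel [([0.3307, -0.2208, 0.0094], 0.83), ([0.513, -0.3881, 0.0136], 0.7), ([0.5047, 0.162, 0.0668], 0.54)]
side band [([0.3596, -0.1788, 0.0108], 0.81), ([0.5078, -0.3504, 0.0088], 0.57)]
side seat [([0.5025, 0.1645, 0.064], 0.69)]
side push_face [([0.5132, 0.0663, 0.077], 0.76)]
side jaw_near [([0.507, 0.1306, 0.0728], 0.6), ([0.5047, 0.1648, 0.0652], 0.59)]
side jaw_far [([0.5015, 0.2069, 0.068], 0.65)]
side press [([0.5036, 0.1968, 0.0003], 0.96)]
t 18.0 p [ 0.4152 -0.3389  0.2104] h 4.59 F [ 0.3 -0.  -0.1] w -0.0 -> shift [224.2 129.2 160.4] twist -0.0002
```

View pics/side10.png

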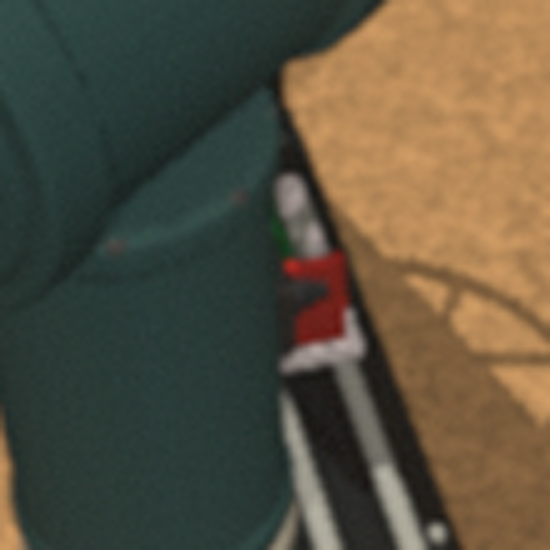

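View pics/top10.png

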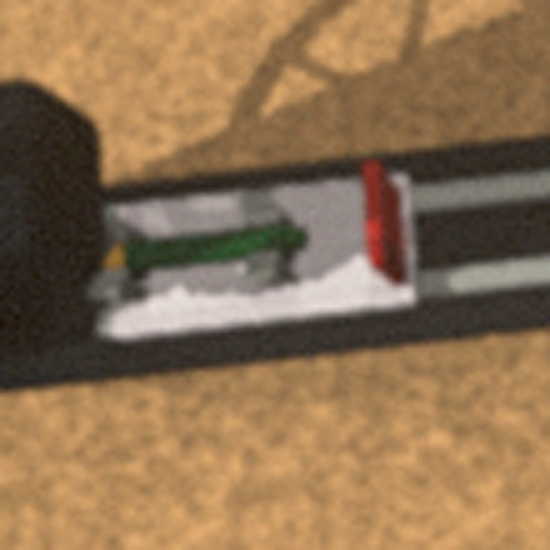

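View pics/top10f.png

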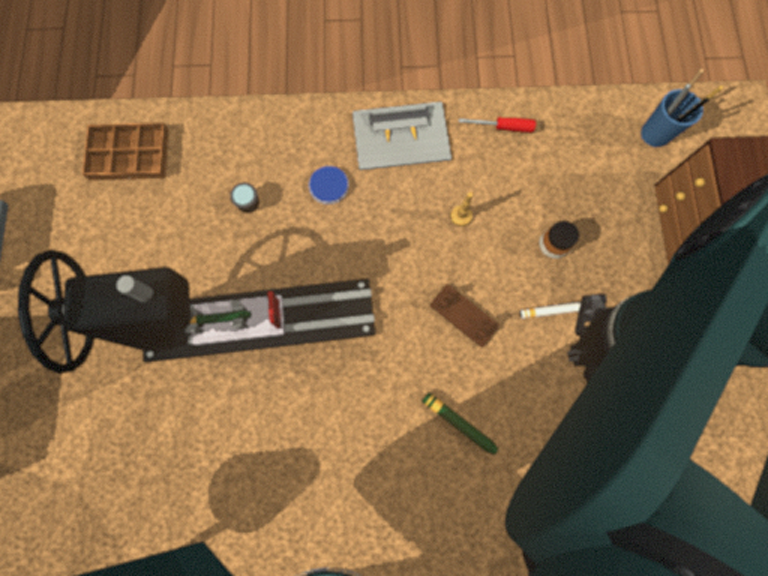

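```bash
python3 - <<'E'
from h import *
c=capture("side"); a,b=proj(c,[.516,.03,.1]).astype(int); d=np.array([-.0802,.9968,0])
for z in(.064,.077):
    for s in(-.055,.037,.055): print(z,s,((proj(c,np.array([.5165,.032,z])+s*d)-[a-60,b-60]+.5)*5-.5).round())
t=capture("top"); a,b=proj(t,[.51,.12,.08]).astype(int)
for z in(.064,.077):
    for s in(-.055,.037): print("top",z,s,((proj(t,np.array([.505,.166,z])+s*d)-[a-55,b-45]+.5)*5-.5).round())
E
```

```text
0.064 -0.055 [334. 419.]
0.064 0.037 [293. 301.]
0.064 0.055 [285. 279.]
0.077 -0.055 [334. 403.]
0.077 0.037 [292. 284.]
0.077 0.055 [284. 263.]
top 0.064 -0.055 [307. 236.]
top 0.064 0.037 [114. 257.]
top 0.077 -0.055 [301. 231.]
top 0.077 0.037 [105. 253.]
```

Request:
{"name": "play_rows", "arguments": {
  "commands": "0 40 0 0; 0 80 0 0; 0 120 0 0; 0 150 0 0; 0 150 0 0"
}}

```text
time_s: 18.73
tcp_pos: [0.5666, -0.3267, 0.2101]
orientation: [[-0.082, 0.997, 0.001], [0.997, 0.082, -0.0], [-0.0, 0.001, -1.0]]
wrist_force: [0.1, 0.4, -0.6]
gripper_width: -0.0001
```

```bash
python3 - <<'E'
from h import *
c=capture("side"); a,b=proj(c,[.51,.12,.08]).astype(int); save(c,"side11.png",(a-55,b-45,a+55,b+65),5); save(c,"side11f.png")
E
```

```text
(no output)
```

View pics/side11.png

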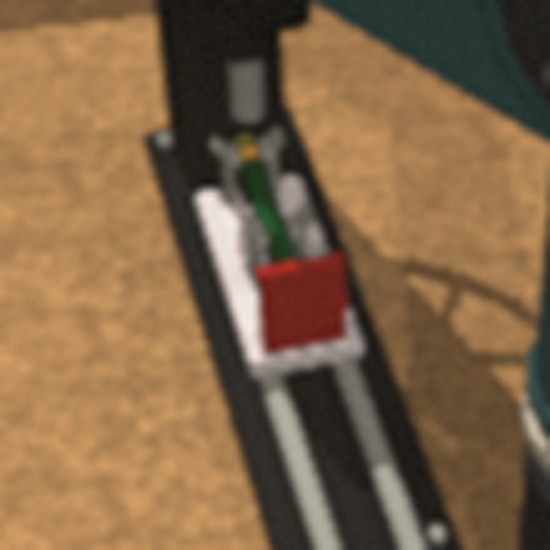

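View pics/side11f.png

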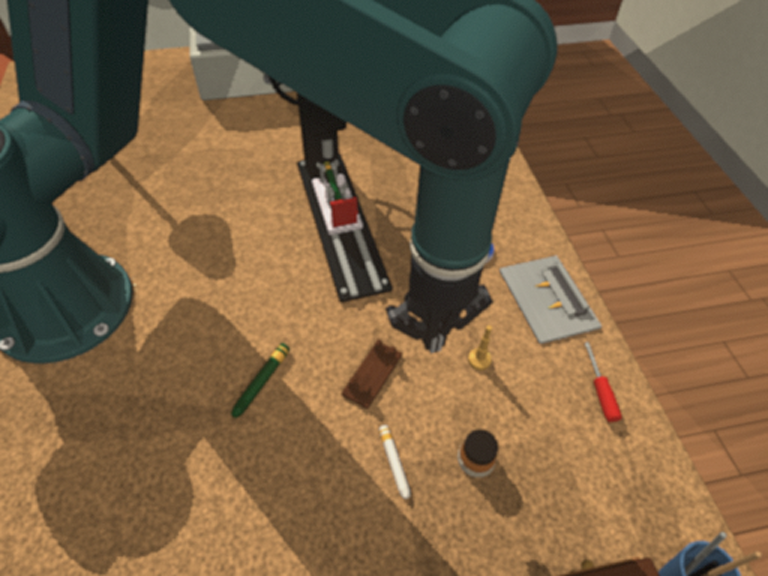

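```bash
python3 - <<'E'
from h import *
im=cv2.imread("pics/side7.png")[230:450,220:420]; cv2.imwrite("pics/z7.png",cv2.resize(im,None,fx=2.6,fy=2.6))
t=capture("top"); a,b=proj(t,[.51,.12,.08]).astype(int); save(t,"top12.png",(a-45,b-20,a+10,b+30),12); print("t",a-45,b-20)
c=capture("side"); a,b=proj(c,[.51,.12,.08]).astype(int); save(c,"side12.png",(a-25,b-25,a+25,b+30),11); print("s",a-25,b-25)
import pickle; pickle.dump((t,c),open("c12.pkl","wb"))
E
```

```text
t 116 187
s 199 101
```

View pics/z7.png

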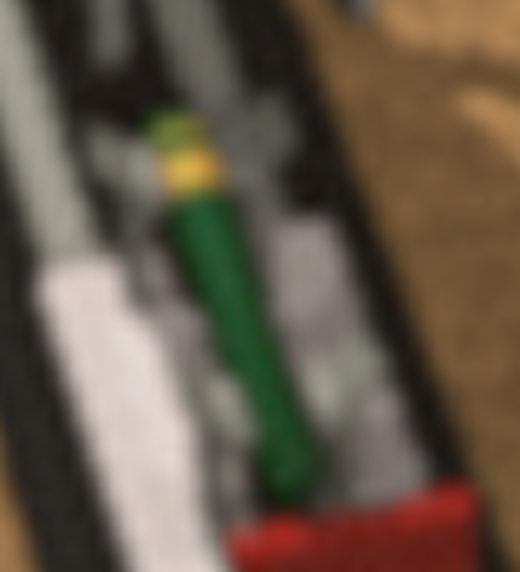

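View pics/top12.png

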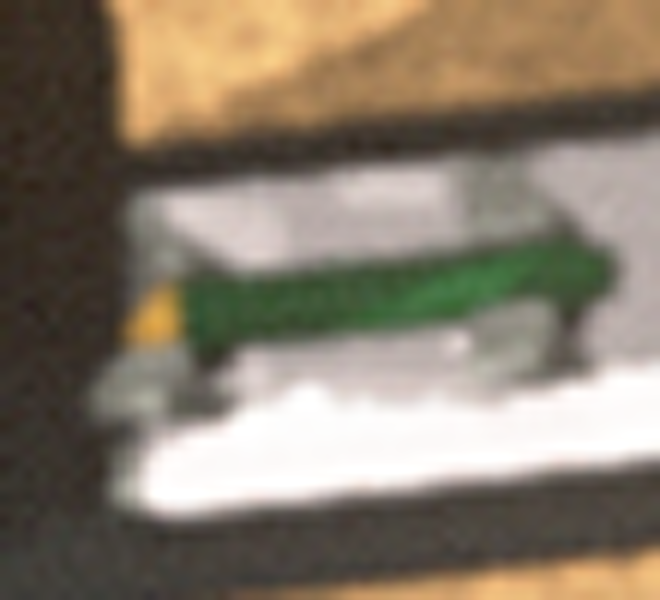

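View pics/side12.png

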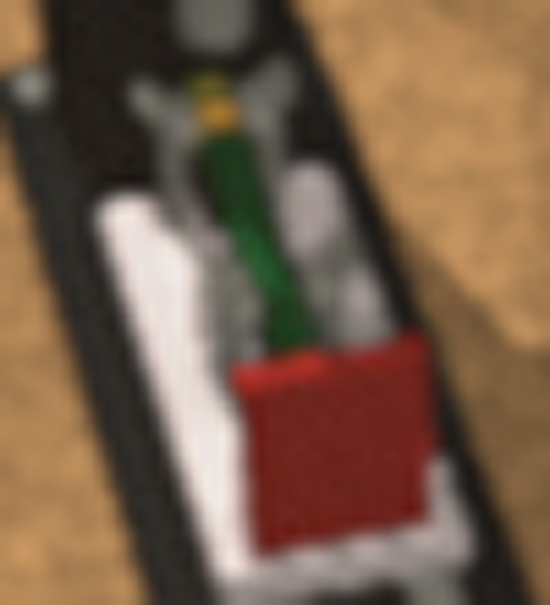

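```bash
python3 - <<'E'
from h import *
import pickle; from scipy.optimize import least_squares
t,c=pickle.load(open("c12.pkl","rb"))
un=lambda a,b,k,U,V:np.array([(U+.5)/k-.5+a,(V+.5)/k-.5+b])
T=lambda U,V:un(116,187,12,U,V); S=lambda U,V:un(199,101,11,U,V)
O=[(t,-.055,T(617,270)),(t,.0315,T(187,313)),(c,.037,S(219,112)),(c,.055,S(205,76)),(c,.0315,S(222,133))]
th=np.radians(94.6)
def f(p): # x,y of middle, z, pitch
    return np.concatenate([proj(k,[p[0]+s*np.cos(th),p[1]+s*np.sin(th),p[2]+s*p[3]])-q for k,s,q in O])
r=least_squares(f,[.505,.166,.064,0]); print("now",r.x,"pitch deg",np.degrees(r.x[3]),r.fun.round(2))
a,b=proj(c,[.516,.03,.1]).astype(int); Z=lambda U,V:un(a-60,b-60,5,U/2.6+220,V/2.6+230)
a2,b2=proj(t,[.516,.03,.1]).astype(int)
O=[(t,-.055,un(a2-40,b2-40,7,460,288)),(c,-.055,Z(288,507)),(c,.037,Z(193,172)),(c,.055,Z(174,110))]
r=least_squares(f,[.516,.032,.064,0]); print("before",r.x,np.degrees(r.x[3]),r.fun.round(2))
# jaw geometry: seat from red plate corners now
P=[(c,(-.025,-.098,.098),S(243,383)),(c,(.025,-.098,.098),S(428,348)),(c,(.025,-.098,.034),S(428,520)),(c,(-.025,-.098,.034),S(262,550))]
c_,s_=np.cos(th),np.sin(th)
g=lambda p:np.concatenate([proj(k,[p[0]+l[0]*s_+l[1]*c_,p[1]-l[0]*c_+l[1]*s_,l[2]])-q for k,l,q in P])
r=least_squares(g,[.505,.166]); print("seat",r.x,r.fun.round(2))
# overlay seated vs unseated rod outlines
im=cv2.imread("pics/side12.png")
for z0,z1,col in((.064,.064,(0,0,255)),(.064,.077,(255,255,0)),(.077,.077,(255,0,255))):
    for s in(-.055,0,.037,.055):
        z=z0+(z1-z0)*(s+.036)/.072
        X=np.array([r.x[0]+s*c_,r.x[1]+s*s_,z]); u=(proj(c,X)-[199,101]+.5)*11-.5; print(z0,z1,s,u.round()); cv2.circle(im,tuple(u.astype(int).tolist()),5,col,2)
cv2.imwrite("pics/ov12.png",im)
E
```

```text
now [0.5048441  0.16456736 0.068409   0.0222426 ] pitch deg 1.274406933149366 [ 0.38 -0.44 -0.5  -0.16 -0.26  0.56 -0.31 -0.05 -0.12 -0.15]
before [0.5164981  0.03202141 0.0644364  0.08999631] 5.156408524262351 [-0.02 -0.01  0.7  -0.01 -0.33  0.02 -0.41  0.02]
seat [0.50715097 0.16891498] [-0.35 -0.37  0.52 -0.47  0.81  0.13 -0.97  0.67]
0.064 0.064 -0.055 [302. 345.]
0.064 0.064 0 [254. 209.]
0.064 0.064 0.037 [223. 122.]
0.064 0.064 0.055 [209.  80.]
0.064 0.077 -0.055 [302. 355.]
0.064 0.077 0 [253. 191.]
0.064 0.077 0.037 [221.  84.]
0.064 0.077 0.055 [205.  34.]
0.077 0.077 -0.055 [300. 309.]
0.077 0.077 0 [252. 172.]
0.077 0.077 0.037 [221.  85.]
0.077 0.077 0.055 [206.  43.]
```

View pics/ov12.png

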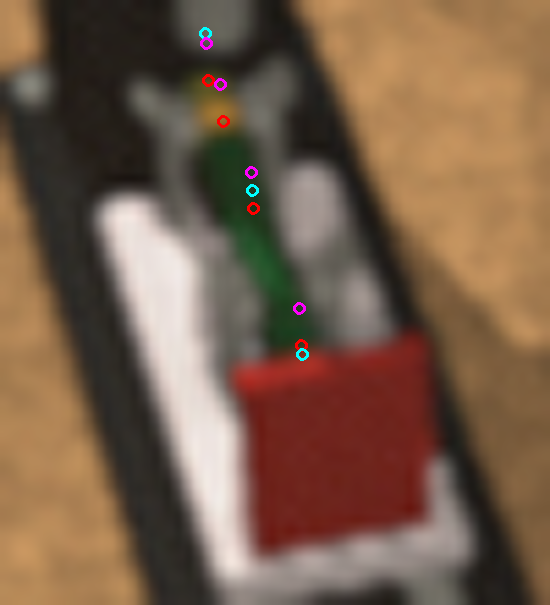

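The band-height estimates leave some doubt about whether the far jaw pair has fully snapped. I'll average several frames to get a sharper check.

```bash
python3 - <<'E'
from h import *
import pickle
out={}
for n in("top","side"):
    L=[capture(n) for _ in range(16)]; c=L[0]; c["avg"]=np.mean([x["frame"].astype(float) for x in L],0); out[n]=c
pickle.dump(out,open("avg.pkl","wb"))
for n,(x0,y0,x1,y1) in {"top":(120,195,172,225),"side":(205,100,240,140)}.items():
    im=out[n]["avg"][y0:y1,x0:x1,::-1]; im=np.clip(im*1.6,0,255).astype(np.uint8); k=15 if n=="top" else 14
    cv2.imwrite(f"pics/avg_{n}.png",cv2.resize(im,None,fx=k,fy=k,interpolation=cv2.INTER_CUBIC))
print(observe()["time_s"])
E
```

```text
20.475
```

View pics/avg_top.png

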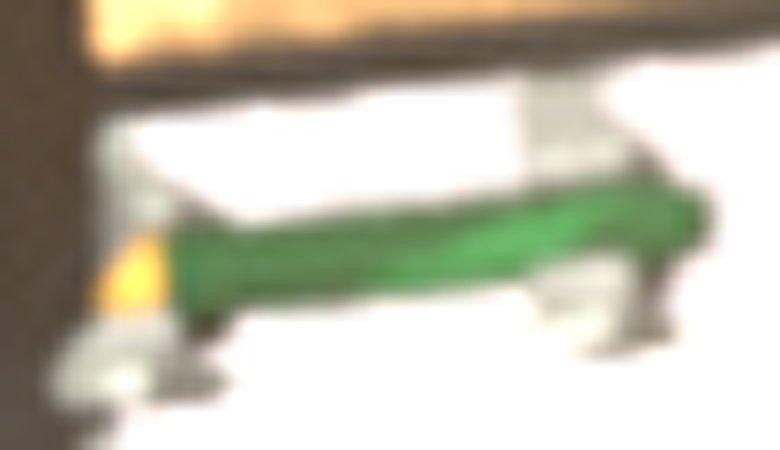

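View pics/avg_side.png

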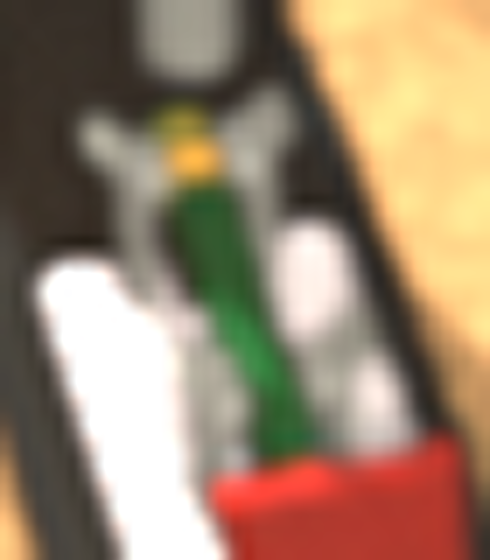

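```bash
python3 -c "
from station import *
o=observe(); print(o['time_s'],o['wrist_force']); print(sign_off())"
```

```text
20.475 [-0.04503032  0.22793101  0.52132443]
the job is handed in; nothing more can be done
None
```

I seated the green barrel in the sliding cradle, gold bands towards the press, and let go of it. I then pushed the cradle by its red plate to its end stop and handed the job in at 20.5 s.

- **Seating height:** pushing down stopped on the saddles at about 13 N, at the predicted seated height. Averaged pictures show the lips of both jaw pairs overlapping the barrel.
- **Lengthways centring:** the plain end stands about 19.5 mm beyond the near jaw's middle, against 19 mm intended.
- **End stop:** the push force rose from about 4 N to 33 N with no further movement. The trained networks put the seat about 31 mm short of the ram's axis, against 30 mm expected.
- **Other things:** nothing else looked moved in the last pictures, and the arm was clear of everything.
- **Check that disagreed:** rough height fits on single pictures put the banded end 4–6 mm high, with a tilt of 1–5°. An unseated far end would stand about 13 mm high, at roughly 10°. I took the barrel as fully home because of the averaged pictures and the push forces.

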